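Find the full pot by its weight and lock it in the ward carrier

TASK

One of the three look-alike tablet pots leaning in the sloped rack is full and the other two are nearly empty: find the full one by feeling its weight, set it down upright on the floor of the ward carrier's bay (do not drop it in), and swing the keeper over it until it rests fully down in its catch. The two nearly empty pots must end up pushed home in the rack, one to a well, and the syrup bottle, the measuring cup and the two loose caps are to be left where they are.

Things in the scene. Friction and masses are not known exactly. Their poses are not given: they have to be found in the camera images.
- pot_a: One of three look-alike pots: opaque white plastic, round body 44 mm across and 78 mm high, ribbed cap 41 mm across and 17 mm high on top, 95 mm in all. One (not told which) is full, 380 to 480 g; the other two weigh 100 to 160 g. Names tell nothing of contents or well. Origin: centre of the underside; z axis runs up the pot to the cap.
- pot_b: One of three look-alike pots: opaque white plastic, round body 44 mm across and 78 mm high, ribbed cap 41 mm across and 17 mm high on top, 95 mm in all. One (not told which) is full, 380 to 480 g; the other two weigh 100 to 160 g. Names tell nothing of contents or well. Origin: centre of the underside; z axis runs up the pot to the cap.
- pot_c: One of three look-alike pots: opaque white plastic, round body 44 mm across and 78 mm high, ribbed cap 41 mm across and 17 mm high on top, 95 mm in all. One (not told which) is full, 380 to 480 g; the other two weigh 100 to 160 g. Names tell nothing of contents or well. Origin: centre of the underside; z axis runs up the pot to the cap.
- rack: Cream sloped rack, fixed, 130 mm deep, 370 mm wide, end cheeks 181 mm either side of the middle. Frame: y along the row, z up; origin at table height under the middle. Three white square wells along y, 105 mm apart, lean 35 degrees: the caps point up and to rack -x, the open front, which faces the middle of the counter; only low things stand before it.
- well0 (a point): Centre of the floor of well 0, at the rack's -y end. Each well is 50 mm square inside, 41 mm deep along its leaning axis, walls 4 mm: a pot has 3 mm of play all round, stands 54 mm out and slides in and out along the leaning axis only.
- well1 (a point): Centre of the floor of well 1, in the middle of the rack; as well 0.
- well2 (a point): Centre of the floor of well 2, at the rack's +y end; as well 0.
- board_edge (a point): Middle of the lower front edge of the rack's shelf board, which lies over the row of pots with stock on it (up to 251 mm above the table): from 3 to 111 mm in rack x, underside 167 mm and top 181 mm above the table, as wide as the rack. It is in the way of a hand coming straight down on a pot or a pot lifted straight up.
- carrier: Grey ward carrier for one pot, fixed, base 150 x 160 mm (x, y), 30 mm walls at its y ends. In its middle a square bay, 52 mm inside, walls 4 mm, rim 42 mm above the table. On its y axis two aluminium posts: hinge post 48 mm to +y, 116 mm high, and forked catch 48 mm to -y. Both x sides of the bay are free above the rim. Origin: table height, middle of the bay.
- bay (a point): Centre of the floor of the carrier's bay, 5 mm above the table.
- catch (a point): Forked catch of the keeper: point in the fork, level with the hinge, 107 mm above the table; its two prongs stand 18 mm apart along carrier x and end 120 mm above the table.
- keeper_hinge (a point): Hinge axis of the keeper, 107 mm above the table; the axis runs along carrier x.
- keeper_tip (a point): Free end of the keeper, a flat steel arm 118 mm long, 12 mm wide and 6 mm thick; centre of the end face.
- keeper (a joint): Angle of the keeper, rad: 0 = closed, level over the bay in the fork of the catch, at its stop, underside 4 mm above the cap of a pot in the bay; pi/2 = straight up; up to 2.6 = leaning back to carrier +y. Starts at 2.1 to 2.5. The hinge is stiff (0.06 N m): the keeper stays where it is left and must be pushed down until it stops.
- cap_1: White bottle cap, 38 mm across, 14 mm high. Loose bystander, to be left where it is. Origin: centre of the underside.
- cap_2: White bottle cap, 38 mm across, 14 mm high. Loose bystander, to be left where it is. Origin: centre of the underside.
- syrup: Amber syrup bottle, 62 mm across, 160 mm high. Loose bystander, to be left where it is. Origin: centre of the underside.
- cup: Clear measuring cup, 56 mm across, 55 mm high. Loose bystander, to be left where it is. Origin: centre of the underside.
There are look-alikes about, which are no part of the job. What is shaped like the pot_c but blue or green is not meant. What is shaped like the pot_b but black is not meant.

How it is judged:
On the way, in this order (a step that is already met when the one before it is completed fails the run):
1. the full pot stands upright on the floor of the carrier's bay (((distance between pot_a and bay below 0.012 m and angle between pot_a's own z axis and vertical below 0.1 rad and contact force between pot_a and carrier above 2.6 N) or (distance between pot_b and bay below 0.012 m and angle between pot_b's own z axis and vertical below 0.1 rad and contact force between pot_b and carrier above 2.6 N) or (distance between pot_c and bay below 0.012 m and angle between pot_c's own z axis and vertical below 0.1 rad and contact force between pot_c and carrier above 2.6 N))), for 0.2 s.
2. the keeper is down in its catch over the pot (((distance between pot_a and bay below 0.012 m and angle between pot_a's own z axis and vertical below 0.1 rad and contact force between pot_a and carrier above 2.6 N) or (distance between pot_b and bay below 0.012 m and angle between pot_b's own z axis and vertical below 0.1 rad and contact force between pot_b and carrier above 2.6 N) or (distance between pot_c and bay below 0.012 m and angle between pot_c's own z axis and vertical below 0.1 rad and contact force between pot_c and carrier above 2.6 N)) and value of joint keeper below 0.06 rad), for 0.2 s.
At the end, for the whole second after the job is handed in: One pot, weighing over 2.6 N on the carrier, stands in the bay (underside within 12 mm of the bay floor's centre, tilt under 0.1 rad), keeper under 0.06 rad, the other two pots in wells (underside within 15 mm of a well floor's centre, leaning 0.45 to 0.77 rad), all at rest (((distance between pot_a and bay below 0.012 m and angle between pot_a's own z axis and vertical below 0.1 rad and contact force between pot_a and carrier above 2.6 N and linear speed of pot_a below 0.02 m/s and ((distance between pot_b and well0 below 0.015 m or distance between pot_b and well1 below 0.015 m or distance between pot_b and well2 below 0.015 m) and angle between pot_b's own z axis and vertical between 0.45 and 0.77 rad and linear speed of pot_b below 0.02 m/s) and ((distance between pot_c and well0 below 0.015 m or distance between pot_c and well1 below 0.015 m or distance between pot_c and well2 below 0.015 m) and angle between pot_c's own z axis and vertical between 0.45 and 0.77 rad and linear speed of pot_c below 0.02 m/s)) or (distance between pot_b and bay below 0.012 m and angle between pot_b's own z axis and vertical below 0.1 rad and contact force between pot_b and carrier above 2.6 N and linear speed of pot_b below 0.02 m/s and ((distance between pot_a and well0 below 0.015 m or distance between pot_a and well1 below 0.015 m or distance between pot_a and well2 below 0.015 m) and angle between pot_a's own z axis and vertical between 0.45 and 0.77 rad and linear speed of pot_a below 0.02 m/s) and ((distance between pot_c and well0 below 0.015 m or distance between pot_c and well1 below 0.015 m or distance between pot_c and well2 below 0.015 m) and angle between pot_c's own z axis and vertical between 0.45 and 0.77 rad and linear speed of pot_c below 0.02 m/s)) or (distance between pot_c and bay below 0.012 m and angle between pot_c's own z axis and vertical below 0.1 rad and contact force between pot_c and carrier above 2.6 N and linear speed of pot_c below 0.02 m/s and ((distance between pot_a and well0 below 0.015 m or distance between pot_a and well1 below 0.015 m or distance between pot_a and well2 below 0.015 m) and angle between pot_a's own z axis and vertical between 0.45 and 0.77 rad and linear speed of pot_a below 0.02 m/s) and ((distance between pot_b and well0 below 0.015 m or distance between pot_b and well1 below 0.015 m or distance between pot_b and well2 below 0.015 m) and angle between pot_b's own z axis and vertical between 0.45 and 0.77 rad and linear speed of pot_b below 0.02 m/s))) and value of joint keeper below 0.06 rad); the robot touches nothing.
It fails at once if a bystander is moved more than 30 mm (distance of any of cap_1, cap_2, syrup, cup from where it was at the start of the episode above 0.03 m).
It fails at once if a pot is let go over the bay while still more than 25 mm above its floor ((horizontal distance between pot_a and bay below 0.05 m and z of pot_a in the frame of carrier above 0.03 m and contact force between pot_a and the fingers below 0.02 N) or (horizontal distance between pot_b and bay below 0.05 m and z of pot_b in the frame of carrier above 0.03 m and contact force between pot_b and the fingers below 0.02 N) or (horizontal distance between pot_c and bay below 0.05 m and z of pot_c in the frame of carrier above 0.03 m and contact force between pot_c and the fingers below 0.02 N)).
It also fails if it takes over 72 s, if anything falls off the work surface, if the arm or the gripper's body presses on something with over 40 N, if the wrist force passes 120 N, or if a joint passes its speed limit or range.

ROBOT

A 6-joint arm with a two-finger parallel gripper is mounted at the origin on the work surface. World frame = base frame: x ahead of the robot, y to its left, z up, the work surface at z = 0. Lengths are in m, angles in rad, forces in N, time in s.
With the tool pointing down it reaches from about 0.275 to 0.875 m from the base axis. Payload 12.5 kg.
Tool frame: the origin (TCP) lies on the centre line of the jaws, within the pads' length; the fingertips stand 22 mm ahead of it and the grasp point (between the pads) lies 3 mm ahead of it (bot.tip_extent is the distance from the TCP to the fingertips, in m); z points along the fingers, y is the line along which they close (so a half turn about z gives the same grasp; the last joint's range is limited). The gripper opens to 85 mm and grips with 20 to 120 N. Pads are 22 mm wide; open, the fingers measure 114 mm over their backs; the gripper's body (76 mm by 85 mm) begins 54 mm behind the grasp point. The pads swing forward as they close: fully open they stand 13 mm farther back than shut.
Start: joints at [-1.283, 0.351, 1.652, -0, 1.139, -0.085], TCP at [0.2, -0.512, 0.253] pointing down, gripper open.
Joint ranges: [-2.75, 2.75], [-0.79, 2.1], [0.01, 2.65], [-1.57, 4.71], [0.07, 3.14], [-2.87, 2.87]. Speed limits (rad/s): [2.22, 2.22, 2.79, 3.14, 3.14, 3.14].

INTERFACE

Orientations are given as a unit quaternion [x, y, z, w].
In Python, from cell import bot, optics, models gives the robot as it stands. The module is installed in compiled form; this text tells all that it offers.
- The arm moves only by the tool drive_tool, never from a script. Its argument "deltas" is a list of rows, each a list of 7 numbers: the shift along the tool's x, y, z in cm, then the turn, a rotation vector about the tool's x, y, z in degrees, then the finger opening in cm, from 0 to 8.54. A call has 1 to 5 rows; each row shifts and turns the commanded pose from where the row before left it, along the tool's axes as they then stand; what a row does not reach is not made up. A row lasts 1/10 s, in which the tool goes at most 50 mm and 8.59 degrees, less where a joint would pass 70% of its speed; a pose out of reach is approached as far as the arm can. A call is refused whole if a number of a shift passes 5 or a number of a turn 8.59, either way. A call with a gripper value outside its range is refused whole. The fingers move at their own pace and stop on an object; "newtons" is the grip in N (left out, the last holds). Time passes only in rows, so rows that do not move let the fingers close. It gives the time, the measured TCP pose, the force, the opening and the grip force at its end, in the units of the state.
- bot.get_state(): the state, without advancing time (a new reading comes with each control period).
- optics.grab_frame(name): name is "side" or "top" or "wrist"; returns a dict with "pixels" (420x560x3 uint8, red, green, blue), "vertical_fov" (degrees; the focal length in pixels is half the picture's height over the tangent of half this angle, whatever the lens; pixels are square), "cx", "cy" (the principal point, pixels), "rvec" (rotation vector, rad) and "tvec" (3), from world to camera coordinates, as OpenCV has them; the wrist camera has in their place "T_tool_cam" (4x4, takes a point from camera to tool coordinates, whose origin is the TCP and whose axes are the flange's). Camera axes: x right, y down, z forward; pixel columns grow to the right and rows downward; lengths in m; the calibration is good to about 2 mm. A picture is of the moment at which its call begins: read the wrist's pose just before it. There is no depth.
- bot.sign_off(): hands the job in; it is judged then, once.
Trained networks look in a picture, given as the dict that the camera call returned (one of the last four; its "shot" number tells which), for a name from the list of things; names that differ only in an ending like _2 or _b are one class to them, and where a whole thing is asked for, a point or a joint stands for the part that bears it (a point fixed in the world has none). Each returns a list of dicts, best first, with "p" (0 to 1); they miss things now and then, are a little off and sometimes report something else, mostly with a low value. They report only what shows in the picture. A call takes as long as a camera call. They do not tell look-alikes from the thing itself.
- models.search_frame(thing, picture): "location" ([x, y, z] in m, in the coordinates of the camera as it stood for that picture, good to about 4 mm: the middle of the surface that is visible of it).
- models.masks_of(thing, picture): "region" (420x560 bool, what is visible of it).
- models.place_of(thing, picture): "location" ([x, y, z] in m, in the coordinates of the camera as it stood for that picture, good to about 4 mm: a listed point, or the origin of a listed thing).
The state is a dict: "t": time; "joint_positions": joint angles; "joint_vel": joint speeds; "effort": joint torques, N m; "tcp_pos": TCP position; "eef_rot": TCP orientation; "wrist_force": force on the tool from outside, world axes, zero at the start; "moment": the same for the moment, N m; "finger_gap": finger opening in m; "grip_force": force on a finger pad.
Only numpy, scipy, OpenCV 4.12 (cv2) and the standard library are available. Lean on these libraries where they do the work, as an engineer would, in place of code of your own. Each camera call takes 0.05 s, during which the arm holds its last target. There are 200 camera calls.

## Working session

There is one attempt and no reset: what is moved stays moved. The work goes in short steps, Python scripts to look and compute and a tool call to move; the robot and the scene stay as the last step left them, time stands still between calls to the robot, and variables do not carry over. Pictures are saved under pics/ and viewed, at most 13 in all, crops included, and the job is handed in when it is done.

Besides the shell and the picture viewer there is one more tool, called after "Request:" as name([rows], argument=value, ...), one row to a line, values as JSON. drive_tool: Moves the arm, as the interface text tells. Its arguments: {"type":"object","properties":{"deltas":{"type":"array","items":{"type":"array","items":{"type":"number"}}},"newtons":{"type":"number"}},"required":["deltas"]}

```bash
mkdir -p pics
cat > h.py <<'E'
import numpy as np, cv2, json
from scipy.spatial.transform import Rotation as R
from cell import bot, optics, models
def w2c(f):
    if 'T_tool_cam' in f:
        s=f['_s']; T=np.eye(4); T[:3,:3]=R.from_quat(s['eef_rot']).as_matrix(); T[:3,3]=s['tcp_pos']
        return np.linalg.inv(T@np.array(f['T_tool_cam']))
    T=np.eye(4); T[:3,:3]=R.from_rotvec(np.ravel(f['rvec'])).as_matrix(); T[:3,3]=np.ravel(f['tvec']); return T
def grab(n):
    s=bot.get_state(); f=optics.grab_frame(n); f['_s']=s; return f
def toW(f,p): return (np.linalg.inv(w2c(f))@np.r_[p,1])[:3]
def proj(f,p):
    c=(w2c(f)@np.r_[p,1])[:3]; F=f['pixels'].shape[0]/2/np.tan(np.radians(f['vertical_fov'])/2)
    return np.array([F*c[0]/c[2]+f['cx'],F*c[1]/c[2]+f['cy']])
def save(f,n,crop=None,k=1):
    im=f['pixels'][:,:,::-1]
    if crop: im=im[crop[1]:crop[3],crop[0]:crop[2]]
    cv2.imwrite('pics/'+n,cv2.resize(im,None,fx=k,fy=k,interpolation=cv2.INTER_CUBIC))
def q(f,names,m='place_of'):
    for n in names:
        for d in getattr(models,m)(n,f)[:6]:
            if d['p']>.15:
                W=toW(f,d['location']); print(n,m,round(d['p'],2),np.round(W,4),np.round(proj(f,W)))
E
python3 - <<'E'
from h import *
np.set_printoptions(suppress=True)
a=[]
for n in ['top','side']:
    f=grab(n); a.append(f['pixels'][:,:,::-1]); print(n)
    q(f,['pot_a','rack','well0','well1','well2','board_edge','carrier','bay','catch','keeper_hinge','keeper_tip','cap_1','syrup','cup'])
    save(f,n+'0.png',k=1.4)
print(bot.get_state())
E
```

```text
top
pot_a place_of 0.74 [ 0.3811 -0.4666  0.0225] [418. 226.]
pot_a place_of 0.7 [ 0.6168 -0.2667  0.0312] [345. 141.]
pot_a place_of 0.69 [ 0.2151 -0.2532  0.0215] [342. 287.]
pot_a place_of 0.57 [ 0.5166 -0.2599  0.0303] [343. 177.]
pot_a place_of 0.57 [ 0.3669 -0.137   0.0221] [299. 232.]
pot_a place_of 0.55 [ 0.4083 -0.2584  0.0319] [343. 216.]
well0 place_of 0.9 [ 0.6173 -0.2628  0.0326] [343. 141.]
well0 place_of 0.89 [ 0.5141 -0.2663  0.0351] [345. 178.]
well0 place_of 0.67 [ 0.5943 -0.0573 -0.0034] [270. 152.]
well0 place_of 0.61 [ 0.408  -0.2589  0.0334] [343. 216.]
well1 place_of 0.9 [ 0.6173 -0.2628  0.0326] [343. 141.]
well1 place_of 0.89 [ 0.5141 -0.2663  0.0351] [345. 178.]
well1 place_of 0.67 [ 0.5943 -0.0573 -0.0034] [270. 152.]
well1 place_of 0.61 [ 0.408  -0.2589  0.0334] [343. 216.]
well2 place_of 0.9 [ 0.6173 -0.2628  0.0326] [343. 141.]
well2 place_of 0.89 [ 0.5141 -0.2663  0.0351] [345. 178.]
well2 place_of 0.67 [ 0.5943 -0.0573 -0.0034] [270. 152.]
well2 place_of 0.61 [ 0.408  -0.2589  0.0334] [343. 216.]
board_edge place_of 0.92 [ 0.5156 -0.2416  0.1672] [342.
[... 2508 characters left out ...]
.]
cup place_of 0.62 [ 0.4371 -0.0468  0.0034] [285. 262.]
{'t': 1.5, 'joint_positions': array([-1.28263297,  0.3506692 ,  1.65181815,  0.0000411 ,  1.13906388,
       -0.08458041]), 'joint_vel': array([ 0.00055591, -0.00077629, -0.00131882, -0.00084033, -0.00112481,
        0.00244847]), 'effort': array([ -0.00323908, -50.60244083, -29.16465461,  -0.00026628,
         0.00075324,   0.00000166]), 'tcp_pos': array([ 0.2003334 , -0.51220365,  0.25329953]), 'eef_rot': array([0.98268457, 0.18528638, 0.00002067, 0.0000187 ]), 'wrist_force': array([-0.192117  , -0.76146461,  0.17395537]), 'moment': array([-0.01558685, -0.01315116,  0.00838532]), 'grip_force': 0.0, 'finger_gap': 0.0849546080221019}
```

View pics/top0.png

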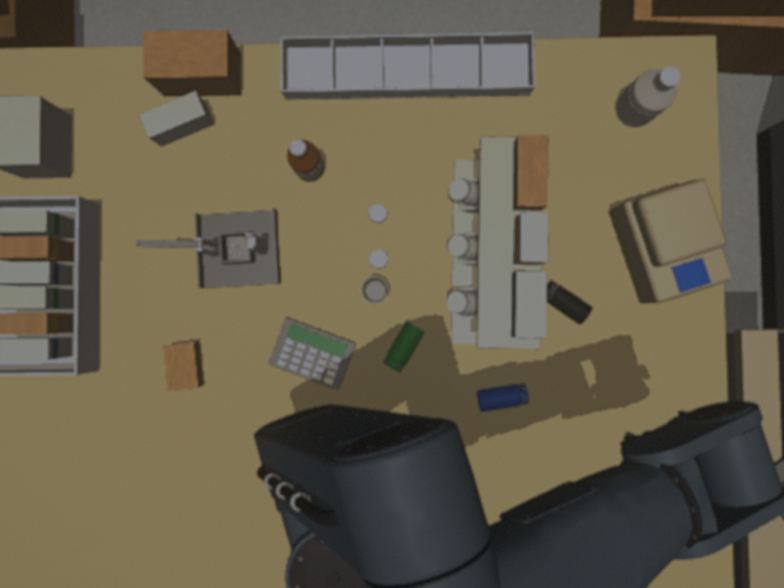

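View pics/side0.png

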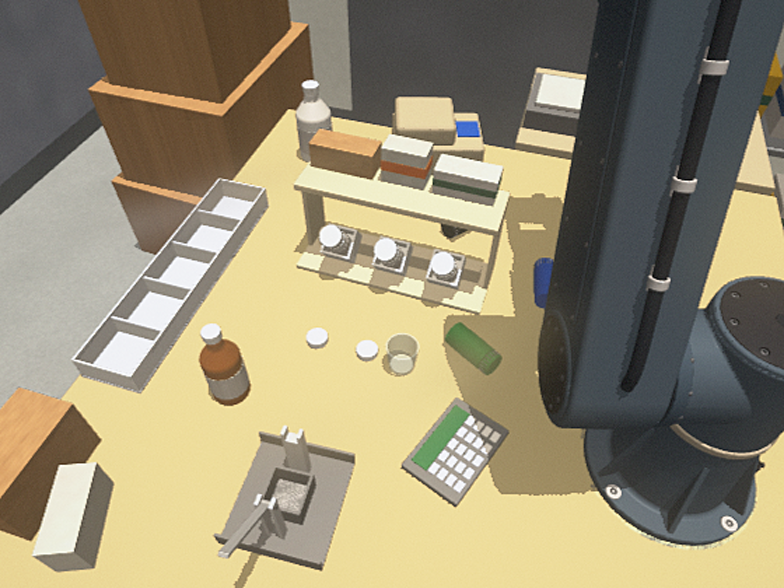

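```bash
cat >> h.py <<'E'
from scipy.linalg import fractional_matrix_power
def pose(p,Rm):
    T=np.eye(4); T[:3,:3]=Rm; T[:3,3]=p; return T
def cur():
    s=bot.get_state(); return pose(s['tcp_pos'],R.from_quat(s['eef_rot']).as_matrix())
def tilt(deg,yaw=0):  # tool y along row (+x turned by yaw), tool z = -(axis leaning deg towards +y)
    a=np.radians(deg); x=np.array([0,np.cos(a),-np.sin(a)]); y=np.array([1.,0,0]); z=np.array([0,-np.sin(a),-np.cos(a)])
    return R.from_euler('z',yaw,degrees=True).as_matrix()@np.c_[x,y,z]
def plan(A,B,n=None,mm=35,dg=6):
    D=np.linalg.inv(A)@B; rv=R.from_matrix(D[:3,:3]).as_rotvec(degrees=True)
    if n is None: n=max(1,int(np.ceil(max(np.linalg.norm(D[:3,3])*1e3/mm,np.linalg.norm(rv)/dg))))
    M=np.real(fractional_matrix_power(D,1/n)) if n>1 else D
    row=np.r_[M[:3,3]*100,R.from_matrix(M[:3,:3]).as_rotvec(degrees=True)]
    row=np.round(row,2); print(n,'x',row.tolist())
    C=A.copy(); P=[]
    for i in range(n):
        C=C@pose(row[:3]/100,R.from_rotvec(row[3:],degrees=True).as_matrix()); P.append(np.round(C[:3,3],3).tolist())
    print('  via',P[n//3],P[2*n//3],'end',P[-1]); return C
E
python3 - <<'E'
from h import *
A=cur()
C=plan(A,pose([.28,-.2,.30],A[:3,:3]))
C=plan(C,pose([.513,-.10,.26],tilt(0)))
C=plan(C,pose([.513,-.128,.225],tilt(35)))
f=grab('wrist'); print(np.round(f['T_tool_cam'],3),f['vertical_fov'])
f=grab('top'); save(f,'crop1.png',(300,90,420,300),2.8)
E
```

```text
10 x [1.88, -2.62, -0.47, 0.0, 0.0, -0.0]
  via [0.232, -0.387, 0.272] [0.256, -0.293, 0.286] end [0.28, -0.2, 0.3]
12 x [1.95, 1.11, 0.34, 0.0, -0.0, -5.72]
  via [0.391, -0.194, 0.283] [0.469, -0.151, 0.27] end [0.513, -0.1, 0.26]
6 x [-0.31, -0.0, 0.68, 0.0, -5.83, -0.0]
  via [0.513, -0.111, 0.24] [0.513, -0.122, 0.23] end [0.513, -0.128, 0.225]
[[-0.001 -0.964 -0.266  0.067]
 [ 1.    -0.    -0.001  0.   ]
 [ 0.001 -0.266  0.964 -0.12 ]
 [ 0.     0.     0.     1.   ]] 69.0550782081397
```

View pics/crop1.png

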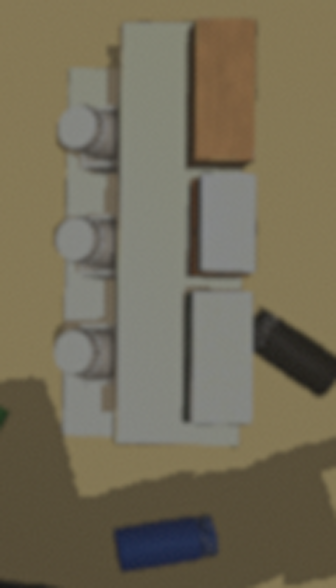

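Top view (raw px): white pots with caps at (330,136), (329,176), (329,216) stand in the rack. The look-alikes lie on the counter: green (289,248), blue (358,284), black (406,216). I choose the three white pots in the wells, and the crop confirms them.

Request:
drive_tool([
  [1.88,-2.62,-0.47,0,0,0,8.5],
  [1.88,-2.62,-0.47,0,0,0,8.5],
  [1.88,-2.62,-0.47,0,0,0,8.5],
  [1.88,-2.62,-0.47,0,0,0,8.5],
  [1.88,-2.62,-0.47,0,0,0,8.5],
])

```text
t: 2.1
tcp_pos: [0.2403, -0.3547, 0.277]
eef_rot: [0.983, 0.185, 0.0, 0.0]
wrist_force: [0.4, -0.4, 0.0]
finger_gap: 0.085
grip_force: 0.0
```

Request:
drive_tool([
  [1.88,-2.62,-0.47,0,0,0,8.5],
  [1.88,-2.62,-0.47,0,0,0,8.5],
  [1.88,-2.62,-0.47,0,0,0,8.5],
  [1.88,-2.62,-0.47,0,0,0,8.5],
  [1.88,-2.62,-0.47,0,0,0,8.5],
])

```text
t: 2.6
tcp_pos: [0.2801, -0.1985, 0.3006]
eef_rot: [0.983, 0.185, 0.0, 0.0]
wrist_force: [0.6, -0.5, 1.2]
finger_gap: 0.0852
grip_force: 0.0
```

Request:
drive_tool([
  [1.95,1.11,0.34,0,0,-5.72,8.5],
  [1.95,1.11,0.34,0,0,-5.72,8.5],
  [1.95,1.11,0.34,0,0,-5.72,8.5],
  [1.95,1.11,0.34,0,0,-5.72,8.5],
])

```text
t: 3.0
tcp_pos: [0.3702, -0.1992, 0.2867]
eef_rot: [0.926, 0.378, 0.0, 0.0]
wrist_force: [-0.6, -0.8, 0.1]
finger_gap: 0.085
grip_force: 0.0
```

Request:
drive_tool([
  [1.95,1.11,0.34,0,0,-5.72,8.5],
  [1.95,1.11,0.34,0,0,-5.72,8.5],
  [1.95,1.11,0.34,0,0,-5.72,8.5],
  [1.95,1.11,0.34,0,0,-5.72,8.5],
])

```text
t: 3.4
tcp_pos: [0.4521, -0.1638, 0.2729]
eef_rot: [0.832, 0.554, 0.0, 0.0]
wrist_force: [0.5, -0.4, 0.0]
finger_gap: 0.085
grip_force: 0.0
```

Request:
drive_tool([
  [1.95,1.11,0.34,0,0,-5.72,8.5],
  [1.95,1.11,0.34,0,0,-5.72,8.5],
  [1.95,1.11,0.34,0,0,-5.72,8.5],
  [1.95,1.11,0.34,0,0,-5.72,8.5],
])

```text
t: 3.8
tcp_pos: [0.5138, -0.0993, 0.2593]
eef_rot: [0.706, 0.709, 0.0, 0.0]
wrist_force: [0.4, 0.6, -0.5]
finger_gap: 0.0852
grip_force: 0.0
```

Request:
drive_tool([
  [-0.31,0,0.68,0,-5.83,0,8.5],
  [-0.31,0,0.68,0,-5.83,0,8.5],
  [-0.31,0,0.68,0,-5.83,0,8.5],
  [-0.31,0,0.68,0,-5.83,0,8.5],
  [-0.31,0,0.68,0,-5.83,0,8.5],
])

```text
t: 4.3
tcp_pos: [0.5134, -0.1218, 0.2298]
eef_rot: [0.684, 0.684, -0.179, 0.18]
wrist_force: [-0.3, -0.7, -0.6]
finger_gap: 0.0854
grip_force: 0.0
```

Request:
drive_tool([
  [-0.31,0,0.68,0,-5.83,0,8.5],
  [0,0,0,0,0,0,8.5],
  [0,0,0,0,0,0,8.5],
])

```text
t: 4.6
tcp_pos: [0.5132, -0.1274, 0.2252]
eef_rot: [0.675, 0.675, -0.212, 0.211]
wrist_force: [-0.5, 0.1, 0.3]
finger_gap: 0.0849
grip_force: 0.0
```

Run:
```python
from h import *
np.set_printoptions(suppress=True)
print(np.round(cur(),3), bot.get_state()['joint_positions'])
f=grab('wrist'); save(f,'w1.png',k=1.2)
q(f,['pot_a','well0','board_edge'])
for n in ['top','side','wrist']:
    f=grab(n); q(f,['pot_a','well0','bay','catch','keeper_hinge','keeper_tip','board_edge'] if n!='wrist' else ['pot_a','well0'])
```

```text
[[-0.001  1.    -0.     0.513]
 [ 0.821  0.    -0.571 -0.127]
 [-0.571 -0.    -0.821  0.225]
 [ 0.     0.     0.     1.   ]] [-0.06871134  0.37529137  1.81554664 -0.7230932   1.03698608  0.33789224]
pot_a place_of 0.96 [ 0.3837 -0.469   0.0224] [206. 263.]
pot_a place_of 0.78 [ 0.6181 -0.2665  0.0279] [369. 183.]
pot_a place_of 0.72 [ 0.5117 -0.2597  0.0274] [280. 179.]
pot_a place_of 0.72 [ 0.3641 -0.131   0.02  ] [112.  68.]
pot_a place_of 0.63 [ 0.4076 -0.2611  0.0287] [193. 180.]
pot_a place_of 0.55 [ 0.2185 -0.2507  0.0165] [ 33. 167.]
well0 place_of 0.79 [ 0.6143 -0.2688  0.0371] [367. 190.]
well0 place_of 0.77 [ 0.4067 -0.2606  0.0312] [191. 181.]
well0 place_of 0.29 [ 0.5152 -0.2362 -0.0016] [283. 147.]
board_edge place_of 0.63 [ 0.5151 -0.24    0.1702] [284. 283.]
pot_a place_of 0.9 [ 0.3677 -0.1342  0.0229] [298. 232.]
pot_a place_of 0.89 [ 0.5119 -0.2611  0.0305] [343. 179.]
pot_a place_of 0.76 [ 0.407  -0.2567  0.031 ] [342. 217.]
pot_a place_of 0.76 [ 0.3823 -0.4664  0.021 ] [418. 225.]
pot_a place_of 0.7 [ 0.2143 -0.2547  0.0215] [342. 287.]
pot_a place_of 0.63 [ 0.615 
[... 1264 characters left out ...]
p place_of 0.67 [0.5202 0.3576 0.1858] [157. 395.]
board_edge place_of 0.66 [ 0.5118 -0.2385  0.002 ] [279. 199.]
board_edge place_of 0.26 [ 0.4095 -0.2621  0.034 ] [318. 193.]
board_edge place_of 0.22 [0.524  0.2741 0.1093] [187. 361.]
pot_a place_of 0.94 [ 0.5119 -0.2601  0.0274] [281. 178.]
pot_a place_of 0.94 [ 0.4066 -0.2604  0.0328] [191. 182.]
pot_a place_of 0.76 [ 0.2146 -0.2497  0.0212] [ 27. 168.]
pot_a place_of 0.68 [ 0.6196 -0.2693  0.03  ] [370. 185.]
pot_a place_of 0.64 [ 0.3858 -0.467   0.0215] [208. 261.]
pot_a place_of 0.58 [ 0.3637 -0.1321  0.0239] [110.  71.]
well0 place_of 0.93 [ 0.409  -0.2665  0.0287] [195. 183.]
well0 place_of 0.71 [ 0.6175 -0.2684  0.0357] [370. 188.]
```

View pics/w1.png

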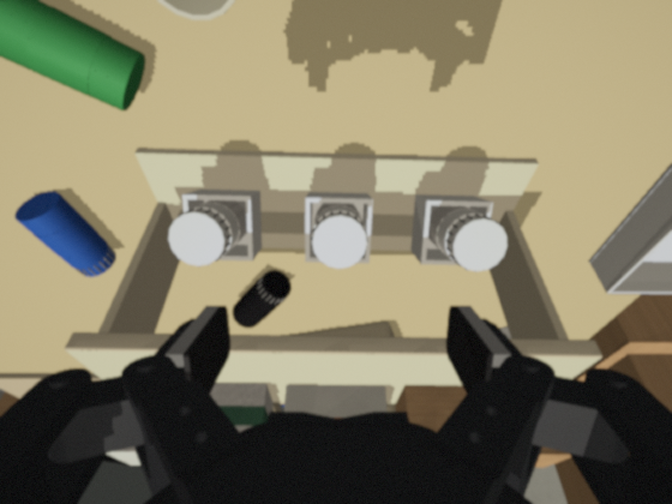

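The wrist view shows three white caps at about (164,198), (283,202), (395,202) raw px. The fingers straddle the middle pot, and the green, blue and black look-alikes are off the wells.

```bash
cat >> h.py <<'E'
YAW=-2.0; Rr=R.from_euler('z',YAW,degrees=True).as_matrix()
AX=Rr@np.array([0,np.sin(np.radians(35)),np.cos(np.radians(35))])
def well(i): return np.array([.5121,-.2628,.0308])+Rr@np.array([(i-1)*.105,0,0])
def onpot(i,d): return pose(well(i)+AX*d,tilt(35,YAW))
E
python3 - <<'E'
from h import *
f=grab('wrist'); g=f['pixels'].min(axis=2)
for i,c in enumerate([(164,198),(283,202),(398,202)]):
    m=np.zeros(g.shape,np.uint8); m[c[1]-35:c[1]+35,c[0]-35:c[0]+35]=(g[c[1]-35:c[1]+35,c[0]-35:c[0]+35]>175)
    n,l,s,ce=cv2.connectedComponentsWithStats(m); k=1+s[1:,4].argmax(); top=well(i)+AX*.095
    d=(w2c(f)@np.r_[top,1])[2]; F=210/np.tan(np.radians(f['vertical_fov'])/2)
    print(i,'pred',np.round(proj(f,top),1),'seen',np.round(ce[k],1),s[k],'mm/px',round(d/F*1000,2))
C=plan(cur(),onpot(1,.135))
C=plan(C,onpot(1,.073))
E
```

```text
0 pred [162.9 199.1] seen [163.1 198.4] [ 141  177   46   44 1578] mm/px 0.87
1 pred [282.9 201.7] seen [283.9 200. ] [ 261  171   49   52 1634] mm/px 0.88
2 pred [400.4 204.2] seen [399.9 203.2] [ 378  182   45   44 1480] mm/px 0.89
3 x [0.03, 0.08, 3.39, 0.38, -0.01, 0.55]
  via [0.514, -0.166, 0.169] [0.515, -0.185, 0.141] end [0.515, -0.185, 0.141]
2 x [-0.0, -0.0, 3.1, 0.0, 0.01, -0.0]
  via [0.514, -0.203, 0.116] [0.514, -0.221, 0.091] end [0.514, -0.221, 0.091]
```

Request:
drive_tool([
  [0,0.1,3.4,0.4,0,0.55,8.5],
  [0,0.1,3.4,0.4,0,0.55,8.5],
  [0,0.1,3.4,0.4,0,0.55,8.5],
  [0,0,3.1,0,0,0,8.5],
  [0,0,3.1,0,0,0,8.5],
])

```text
t: 6.3
tcp_pos: [0.514, -0.2225, 0.0897]
eef_rot: [0.686, 0.662, -0.216, 0.208]
wrist_force: [0.2, 0.2, -0.2]
finger_gap: 0.0847
grip_force: 0.0
```

Request:
drive_tool([
  [0,0,0,0,0,0,3.5],
  [0,0,0,0,0,0,3.5],
  [0,0,0,0,0,0,3.5],
  [0,0,0,0,0,0,3.5],
  [0,0,0,0,0,0,3.5],
], newtons=40)

```text
t: 6.8
tcp_pos: [0.5146, -0.2213, 0.0921]
eef_rot: [0.686, 0.662, -0.216, 0.209]
wrist_force: [-3.0, 5.4, 7.2]
finger_gap: 0.0425
grip_force: 40.7
```

Request:
drive_tool([
  [0,0,0,0,0,0,3.5],
  [0,0,0,0,0,0,3.5],
  [0,0,0,0,0,0,3.5],
  [0,0,0,0,0,0,3.5],
])

```text
t: 7.2
tcp_pos: [0.5147, -0.2213, 0.0921]
eef_rot: [0.686, 0.662, -0.216, 0.209]
wrist_force: [-3.2, 5.1, 7.4]
finger_gap: 0.0432
grip_force: 40.7
```

Request:
drive_tool([
  [0,0,-0.8,0,0,0,3.5],
  [0,0,-1,0,0,0,3.5],
  [0,0,-1,0,0,0,3.5],
  [0,0,-1,0,0,0,3.5],
  [0,0,-1,0,0,0,3.5],
])

```text
t: 7.7
tcp_pos: [0.5152, -0.1935, 0.1309]
eef_rot: [0.686, 0.662, -0.216, 0.208]
wrist_force: [0.3, -0.1, -3.4]
finger_gap: 0.043
grip_force: 41.8
```

Request:
drive_tool([
  [0,0,-0.7,0,0,0,3.5],
  [0,0,0,0,0,0,3.5],
  [0,0,0,0,0,0,3.5],
  [0,0,0,0,0,0,3.5],
])

```text
t: 8.1
tcp_pos: [0.515, -0.1904, 0.1355]
eef_rot: [0.686, 0.662, -0.217, 0.208]
wrist_force: [-0.2, -0.3, -4.4]
finger_gap: 0.0428
grip_force: 41.9
```

Request:
drive_tool([
  [0,0,0,0,0,0,3.5],
])

```text
t: 8.2
tcp_pos: [0.515, -0.1904, 0.1355]
eef_rot: [0.686, 0.662, -0.217, 0.208]
wrist_force: [0.9, 0.3, -3.0]
finger_gap: 0.0429
grip_force: 41.9
```

Run:
```python
from h import *
for i in range(3):
    f=grab('wrist'); print(f['_s']['wrist_force'],f['_s']['moment'])
save(f,'w2.png')
```

```text
[ 0.92577135  0.33879444 -2.98943587] [ 0.74554554 -0.0384352  -0.03212433]
[ 0.13275053 -0.02910337 -3.91559576] [ 0.67397669 -0.0306562  -0.009228  ]
[ 0.55972573 -0.19972953 -5.29851484] [0.70431572 0.01540963 0.05925528]
```

View pics/w2.png

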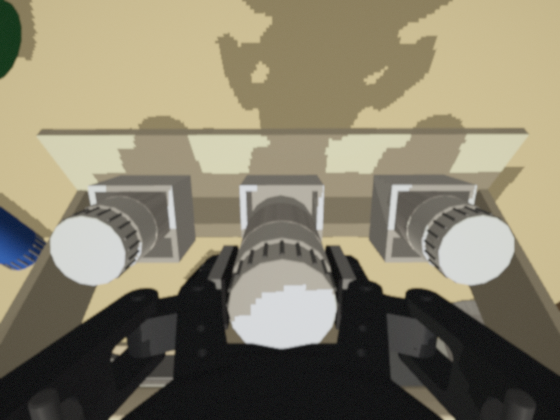

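Middle pot reads about -4 N when lifted, against 1.0 to 1.6 N for a near-empty one, so it is the full one. The picture shows it gripped at (280,270), clear of its well, with the other two pots seated at (90,245) and (470,245).

Run:
```python
from h import *
A=cur(); C=A@pose([0,0,-.06],np.eye(3)); print(C[:3,3])
C=plan(C,pose([.52,-.07,.27],tilt(0,0)),mm=30,dg=5)
C=plan(C,pose([.5248,.2217,.255],tilt(0,3)),mm=32)
```

```text
[ 0.51640565 -0.15605582  0.18484645]
8 x [0.67, 0.02, -1.39, -0.09, 4.37, -0.25]
  via [0.518, -0.118, 0.21] [0.52, -0.086, 0.244] end [0.52, -0.07, 0.27]
10 x [2.91, 0.12, 0.15, 0.0, 0.0, -0.3]
  via [0.524, 0.047, 0.264] [0.525, 0.134, 0.26] end [0.525, 0.222, 0.255]
```

Request:
drive_tool([
  [0,0,-2,0,0,0,3.5],
  [0,0,-2,0,0,0,3.5],
  [0,0,-2,0,0,0,3.5],
])

```text
t: 8.65
tcp_pos: [0.5163, -0.1556, 0.1854]
eef_rot: [0.686, 0.662, -0.217, 0.208]
wrist_force: [0.3, -0.1, -4.2]
finger_gap: 0.0426
grip_force: 42.0
```

Request:
drive_tool([
  [0.67,0,-1.4,-0.1,4.37,-0.25,3.5],
  [0.67,0,-1.4,-0.1,4.37,-0.25,3.5],
  [0.67,0,-1.4,-0.1,4.37,-0.25,3.5],
  [0.67,0,-1.4,-0.1,4.37,-0.25,3.5],
])

```text
t: 9.05
tcp_pos: [0.5178, -0.1053, 0.2218]
eef_rot: [0.705, 0.693, -0.108, 0.105]
wrist_force: [0.3, -0.1, -4.3]
finger_gap: 0.043
grip_force: 42.1
```

Request:
drive_tool([
  [0.67,0,-1.4,-0.1,4.37,-0.25,3.5],
  [0.67,0,-1.4,-0.1,4.37,-0.25,3.5],
  [0.67,0,-1.4,-0.1,4.37,-0.25,3.5],
  [0.67,0,-1.4,-0.1,4.37,-0.25,3.5],
])

```text
t: 9.45
tcp_pos: [0.5182, -0.0688, 0.2717]
eef_rot: [0.706, 0.708, 0.002, -0.0]
wrist_force: [-0.4, -0.5, -4.5]
finger_gap: 0.0426
grip_force: 42.1
```

Request:
drive_tool([
  [2.9,0.1,0.15,0,0,-0.3,3.5],
  [2.9,0.1,0.15,0,0,-0.3,3.5],
  [2.9,0.1,0.15,0,0,-0.3,3.5],
  [2.9,0.1,0.15,0,0,-0.3,3.5],
  [2.9,0.1,0.15,0,0,-0.3,3.5],
])

```text
t: 9.95
tcp_pos: [0.5214, 0.0768, 0.2634]
eef_rot: [0.697, 0.717, 0.0, 0.001]
wrist_force: [0.4, -0.5, -5.2]
finger_gap: 0.0429
grip_force: 42.3
```

Request:
drive_tool([
  [2.9,0.1,0.15,0,0,-0.3,3.5],
  [2.9,0.1,0.15,0,0,-0.3,3.5],
  [2.9,0.1,0.15,0,0,-0.3,3.5],
  [2.9,0.1,0.15,0,0,-0.3,3.5],
  [2.9,0.1,0.15,0,0,-0.3,3.5],
])

```text
t: 10.45
tcp_pos: [0.521, 0.2219, 0.2558]
eef_rot: [0.688, 0.726, 0.0, 0.001]
wrist_force: [-0.8, -0.5, -5.0]
finger_gap: 0.043
grip_force: 42.3
```

Request:
drive_tool([
  [0,0,0,0,0,0,3.5],
  [0,0,0,0,0,0,3.5],
])

```text
t: 10.65
tcp_pos: [0.521, 0.2211, 0.2557]
eef_rot: [0.687, 0.726, 0.0, 0.001]
wrist_force: [0.3, 0.2, -4.5]
finger_gap: 0.0428
grip_force: 42.1
```

Run:
```python
from h import *
np.set_printoptions(suppress=True)
print(np.round(cur(),3), np.round(bot.get_state()['wrist_force'],1))
o=[]
for n in ['wrist','side','top']:
    f=grab(n); q(f,['pot_a','bay','carrier','catch','keeper_hinge','keeper_tip']); o.append(f['pixels'][:,:,::-1])
    if n=='side': s=cv2.resize(f['pixels'][200:410,60:340,::-1],(560,420))
cv2.imwrite('pics/c3.png',cv2.resize(np.hstack([o[0],s]),(800,300),interpolation=cv2.INTER_AREA))
```

```text
[[-0.055  0.998  0.001  0.521]
 [ 0.998  0.055 -0.001  0.221]
 [-0.001  0.001 -1.     0.256]
 [ 0.     0.     0.     1.   ]] [ 0.3  0.2 -4.5]
pot_a place_of 0.56 [0.5184 0.222  0.178 ] [278. 224.]
pot_a place_of 0.39 [0.6879 0.083  0.001 ] [398. 285.]
bay place_of 0.61 [0.5208 0.2235 0.0033] [281. 177.]
carrier place_of 0.98 [ 0.5266  0.2238 -0.    ] [286. 177.]
carrier place_of 0.18 [0.5195 0.2731 0.1069] [283. 141.]
keeper_hinge place_of 0.97 [0.5196 0.2733 0.1066] [283. 141.]
keeper_tip place_of 0.44 [ 0.6875  0.0832 -0.0014] [397. 284.]
pot_a place_of 0.92 [ 0.3686 -0.1318  0.0224] [322. 237.]
pot_a place_of 0.75 [0.5205 0.2175 0.1834] [197. 313.]
pot_a place_of 0.59 [ 0.2133 -0.2528  0.0243] [391. 215.]
pot_a place_of 0.56 [ 0.41   -0.26    0.0356] [318. 193.]
bay place_of 0.72 [0.5224 0.2197 0.0022] [208. 356.]
carrier place_of 0.79 [ 0.5224  0.2207 -0.0001] [208. 357.]
catch place_of 0.87 [0.5251 0.1718 0.1076] [210. 310.]
keeper_hinge place_of 0.93 [0.5221 0.2714 0.1101] [189. 359.]
keeper_tip place_of 0.79 [0.5183 0.3612 0.1844] [157. 398.]
pot_a place_of 0.78 [ 0.6136 -0.2689  0.028 ] [345. 142.]
pot_a place_of 0.76 [ 0.4083 -0.2562  0.0329] [342. 216.]
pot_a place_of 0.74 [ 0.2162 -0.2555  0.0206] [342. 286.]
pot_a place_of 0.58 [ 0.3818 -0.4647  0.024 ] [418. 225.]
pot_a place_of 0.57 [0.5205 0.2217 0.1817] [154. 171.]
bay place_of 0.68 [0.5267 0.2213 0.0077] [171. 176.]
carrier place_of 0.76 [0.5247 0.225  0.0014] [170. 177.]
catch place_of 0.95 [0.5282 0.1762 0.1095] [179. 171.]
keeper_hinge place_of 0.84 [0.5223 0.2733 0.1026] [143. 174.]
```

View pics/c3.png

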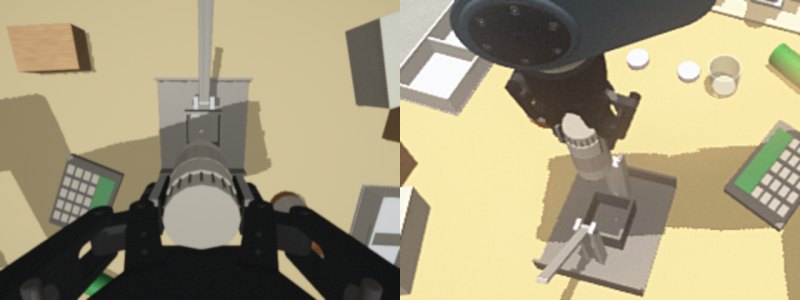

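The pot hangs upright from the jaws above the carrier: wrist view (202,200), bay at (200,128) in the composite. The keeper leans back. I'll check the bay estimate with an overlay.

```bash
cat > ov.py <<'E'
from h import *
def sq(c,yaw,h,z):
    r=R.from_euler('z',yaw,degrees=True).as_matrix()
    return [np.array([c[0],c[1],0])+r@np.array([a*h,b*h,0])+[0,0,z] for a,b in((1,1),(1,-1),(-1,-1),(-1,1))]
def ov(f,c,yaw,box,k):
    im=cv2.resize(f['pixels'][box[1]:box[3],box[0]:box[2],::-1],None,fx=k,fy=k,interpolation=cv2.INTER_CUBIC)
    for h,z,col in((.026,.042,(0,0,255)),(.030,.042,(0,255,255)),(.026,.005,(0,255,0))):
        P=np.array([(proj(f,p)-box[:2]+.5)*k for p in sq(c,yaw,h,z)]).round().astype(np.int32)
        cv2.polylines(im,[P],True,col,1)
    return im
E
python3 - <<'E'
from ov import *
c=(.5243,.2222)
a=ov(grab('wrist'),c,3,(230,110,330,210),4); b=ov(grab('side'),c,3,(160,310,260,410),4)
cv2.imwrite('pics/ov.png',np.hstack([a,b]))
E
```

```text
(no output)
```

View pics/ov.png

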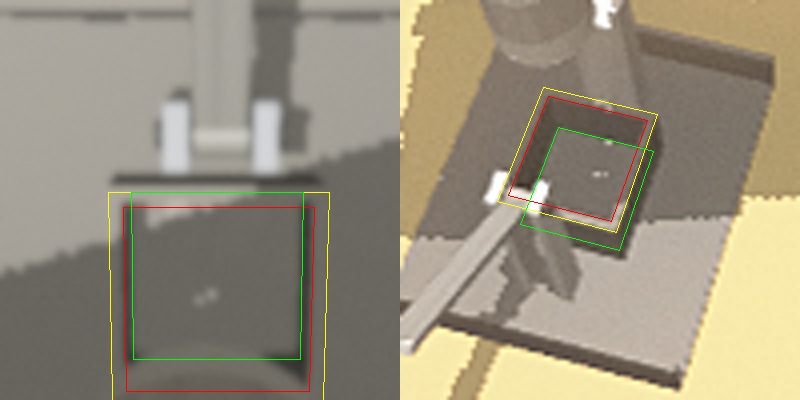

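Overlay: the real rim sits about 2 mm farther to +y and 0.5 mm to -x of the model in the wrist view (inner edges x≈127 to 305, far rim y≈180). The side view agrees. I'll shift slightly and go down in stages.

Request:
drive_tool([
  [0.1,0.27,2.5,0,0,0,3.5],
  [0,0,2.5,0,0,0,3.5],
  [0,0,2.5,0,0,0,3.5],
  [0,0,2.5,0,0,0,3.5],
  [0,0,2,0,0,0,3.5],
])

```text
t: 12.3
tcp_pos: [0.5239, 0.222, 0.1347]
eef_rot: [0.688, 0.726, 0.0, 0.001]
wrist_force: [-0.3, -0.2, -3.9]
finger_gap: 0.0424
grip_force: 42.3
```

Request:
drive_tool([
  [0,0,0,0,0,0,3.5],
  [0,0,0,0,0,0,3.5],
])

```text
t: 12.5
tcp_pos: [0.5244, 0.2222, 0.1366]
eef_rot: [0.688, 0.726, 0.001, 0.001]
wrist_force: [0.9, 0.0, -4.1]
finger_gap: 0.0429
grip_force: 42.0
```

Run:
```python
from ov import *
T=cur(); print(np.round(T[:3,3],4), bot.get_state()['wrist_force'])
c=(.5238,.2235)
f=grab('side'); q(f,['pot_a']); b=ov(f,c,3,(150,280,250,400),5)
f=grab('wrist'); a=ov(f,c,3,(230,110,290+40,230),5)
f=grab('top'); q(f,['pot_a'])
cv2.imwrite('pics/ov2.png',np.hstack([a[:,:400],b[:,:400]]))
```

```text
[0.5244 0.2222 0.1366] [ 0.92327106  0.03212634 -4.07976432]
pot_a place_of 0.83 [ 0.2133 -0.2551  0.0219] [391. 215.]
pot_a place_of 0.78 [ 0.3673 -0.1339  0.0215] [322. 236.]
pot_a place_of 0.76 [0.5256 0.2144 0.0652] [204. 340.]
pot_a place_of 0.9 [ 0.3823 -0.4656  0.0245] [418. 225.]
pot_a place_of 0.86 [ 0.2159 -0.2573  0.0206] [343. 286.]
pot_a place_of 0.75 [ 0.4091 -0.2562  0.0326] [342. 216.]
pot_a place_of 0.74 [ 0.3685 -0.1348  0.021 ] [298. 231.]
pot_a place_of 0.61 [ 0.618  -0.2674  0.0315] [345. 141.]
pot_a place_of 0.55 [0.5253 0.2247 0.0638] [165. 175.]
```

View pics/ov2.png

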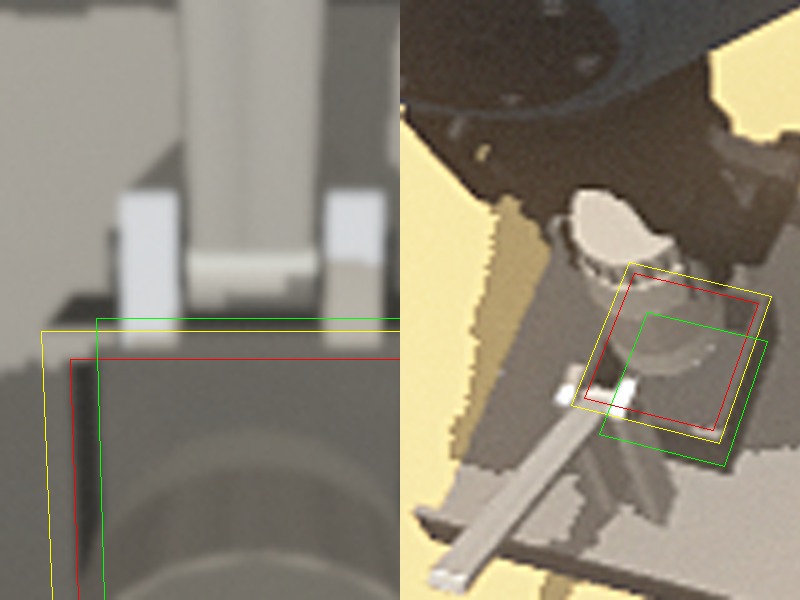

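Request:
drive_tool([
  [0.1,0,1.2,0,0,0,3.5],
  [0,0,1,0,0,0,3.5],
  [0,0,1,0,0,0,3.5],
  [0,0,0,0,0,0,3.5],
])

```text
t: 13.15
tcp_pos: [0.5232, 0.2228, 0.1021]
eef_rot: [0.688, 0.726, -0.001, 0.0]
wrist_force: [0.4, -0.5, -5.4]
finger_gap: 0.0426
grip_force: 42.2
```

Request:
drive_tool([
  [0,0,0.8,0,0,0,3.5],
  [0,0,0.8,0,0,0,3.5],
  [0,0,0.3,0,0,0,3.5],
  [0,0,0,0,0,0,3.5],
])

```text
t: 13.55
tcp_pos: [0.524, 0.223, 0.0845]
eef_rot: [0.688, 0.726, 0.0, 0.001]
wrist_force: [-0.2, 0.0, -4.1]
finger_gap: 0.0425
grip_force: 42.2
```

Request:
drive_tool([
  [0,0,0.2,0,0,0,3.5],
  [0,0,0,0,0,0,3.5],
])

```text
t: 13.75
tcp_pos: [0.5243, 0.2231, 0.0831]
eef_rot: [0.688, 0.726, 0.001, 0.001]
wrist_force: [-0.3, -0.3, -4.5]
finger_gap: 0.0429
grip_force: 42.2
```

Request:
drive_tool([
  [0,0,0.2,0,0,0,3.5],
  [0,0,0,0,0,0,3.5],
])

```text
t: 13.95
tcp_pos: [0.5242, 0.2231, 0.081]
eef_rot: [0.688, 0.726, 0.001, 0.001]
wrist_force: [-0.8, 0.8, -4.2]
finger_gap: 0.0427
grip_force: 42.2
```

Request:
drive_tool([
  [0,0,0.2,0,0,0,3.5],
  [0,0,0,0,0,0,3.5],
])

```text
t: 14.15
tcp_pos: [0.5241, 0.223, 0.0788]
eef_rot: [0.688, 0.726, 0.0, 0.001]
wrist_force: [0.3, 0.4, -3.9]
finger_gap: 0.0427
grip_force: 42.2
```

Request:
drive_tool([
  [0,0,0.15,0,0,0,3.5],
  [0,0,0,0,0,0,3.5],
])

```text
t: 14.35
tcp_pos: [0.5243, 0.2231, 0.0776]
eef_rot: [0.688, 0.726, 0.001, 0.001]
wrist_force: [-0.5, -0.4, -2.6]
finger_gap: 0.0429
grip_force: 42.5
```

Request:
drive_tool([
  [0,0,0.15,0,0,0,3.5],
  [0,0,0,0,0,0,3.5],
])

```text
t: 14.55
tcp_pos: [0.5244, 0.2231, 0.0775]
eef_rot: [0.688, 0.726, 0.001, 0.001]
wrist_force: [-7.4, -3.3, 15.5]
finger_gap: 0.0427
grip_force: 44.2
```

Request:
drive_tool([
  [0,0,-0.1,0,0,0,3.5],
  [0,0,0,0,0,0,6],
  [0,0,0,0,0,0,8],
  [0,0,0,0,0,0,8.5],
  [0,0,0,0,0,0,8.5],
])

```text
t: 15.05
tcp_pos: [0.5243, 0.2231, 0.077]
eef_rot: [0.688, 0.726, 0.001, 0.001]
wrist_force: [0.1, 0.8, 1.2]
finger_gap: 0.085
grip_force: 0.0
```

Request:
drive_tool([
  [0,0,-2.5,0,0,0,8.5],
  [0,0,-4,0,0,0,8.5],
  [0,0,-4,0,0,0,8.5],
  [0,0,-4,0,0,0,8.5],
  [0,0,0,0,0,0,8.5],
])

```text
t: 15.55
tcp_pos: [0.526, 0.2239, 0.2274]
eef_rot: [0.688, 0.726, 0.005, 0.003]
wrist_force: [0.6, 0.5, 0.4]
finger_gap: 0.0853
grip_force: 0.0
```

Run:
```python
from h import *
np.set_printoptions(suppress=True)
print(np.round(cur(),3)[:3,3], bot.get_state()['wrist_force'])
for n in ['side','top','wrist']:
    f=grab(n); q(f,['pot_a','keeper_tip','keeper_hinge'])
    if n=='side': save(f,'s4.png',(100,220,340,420),2.5)
```

```text
[0.526 0.224 0.227] [0.60654934 0.46800278 0.35210081]
pot_a place_of 0.97 [ 0.2143 -0.2512  0.0218] [391. 216.]
pot_a place_of 0.76 [ 0.4083 -0.2599  0.0319] [318. 195.]
pot_a place_of 0.74 [0.5249 0.2184 0.0043] [207. 354.]
pot_a place_of 0.59 [ 0.3672 -0.1307  0.0228] [322. 237.]
keeper_tip place_of 0.89 [0.5186 0.3605 0.1853] [157. 398.]
keeper_tip place_of 0.25 [ 0.4089 -0.2584  0.0368] [318. 194.]
keeper_hinge place_of 0.59 [0.5229 0.2719 0.1094] [188. 360.]
keeper_hinge place_of 0.54 [0.5192 0.3564 0.1851] [158. 395.]
pot_a place_of 0.93 [ 0.2161 -0.2572  0.0191] [343. 286.]
pot_a place_of 0.91 [ 0.3655 -0.137   0.0245] [299. 232.]
pot_a place_of 0.87 [ 0.4074 -0.255   0.0321] [342. 217.]
pot_a place_of 0.81 [ 0.6137 -0.2665  0.0283] [344. 142.]
pot_a place_of 0.72 [0.5284 0.2238 0.005 ] [171. 176.]
pot_a place_of 0.63 [ 0.3798 -0.4679  0.0203] [419. 226.]
keeper_tip place_of 0.68 [ 0.4051 -0.2594  0.0299] [343. 218.]
keeper_hinge place_of 0.9 [0.521  0.2716 0.1071] [143. 175.]
pot_a place_of 0.82 [ 0.5231  0.2262 -0.0004] [281. 181.]
keeper_hinge place_of 0.9 [0.5188 0.2681 0.1031] [279. 152.]
keeper_hinge place_of 0.4 [0.5216 0.224  0.0024] [280. 184.]
```

View pics/s4.png

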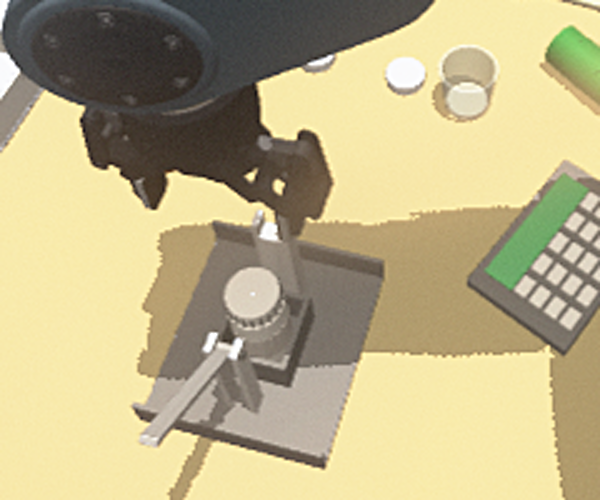

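The pot stands in the bay with its cap at (252,290) in the crop and nothing else disturbed. Next, the keeper.

Run:
```python
from h import *
T=cur(); H=np.array([.5212,.2720,.107])
yaw=3.0; T0=pose(T[:3,3],tilt(0,yaw)); rv=R.from_matrix(T[:3,:3].T@T0[:3,:3]).as_rotvec(degrees=True); print('orient err',rv)
xt=T0[:3,0]; yt=T0[:3,1]
d=H-T[:3,3]; print('s now',-(d@xt),'lat needed',d@yt)
def tcp(th):   # (s along +y', z) of TCP
    if th>np.pi/2: s=-.118*np.cos(th)+.003*np.sin(th); z=.107+.118*np.sin(th)-.012
    else:
        rc=.079+(.106-.079)*max(th,0)/(np.pi/2); s=-rc*np.cos(th)+.003*np.sin(th); z=.107+rc*np.sin(th)+.003*np.cos(th)
    return np.array([s+.011,z+.022])
st=tcp(2.4)+[.014,0]; print('start s,z',st)
P=[st]+[tcp(t) for t in np.linspace(2.4,0,31)]
P=np.array(P); q_=np.round((P-P[0])*100,1); D=np.diff(q_,axis=0)
for i in range(0,len(D),5): print([[float(a),0,round(-float(b),1),0,0,0,0] for a,b in D[i:i+5]])
print(P[-1])
```

```text
orient err [0.09308095 0.03110743 0.07359999]
s now -0.048953509352596 lat needed -0.00010154369276184663
start s,z [0.11403885 0.19670466]
[[-1.4, 0, -0.0, 0, 0, 0, 0], [-0.6000000000000001, 0, -0.7, 0, 0, 0, 0], [-0.7000000000000002, 0, -0.6, 0, 0, 0, 0], [-0.7999999999999998, 0, -0.5, 0, 0, 0, 0], [-0.7999999999999998, 0, -0.5, 0, 0, 0, 0]]
[[-0.7999999999999998, 0, -0.5, 0, 0, 0, 0], [-0.9000000000000004, 0, -0.3, 0, 0, 0, 0], [-0.9000000000000004, 0, -0.3, 0, 0, 0, 0], [-0.8999999999999995, 0, -0.2, 0, 0, 0, 0], [-0.8999999999999995, 0, -0.2, 0, 0, 0, 0]]
[[-1.0, 0, -0.0, 0, 0, 0, 0], [-0.8000000000000007, 0, 0.1, 0, 0, 0, 0], [-0.9000000000000004, 0, 0.1, 0, 0, 0, 0], [-0.7999999999999989, 0, 0.3, 0, 0, 0, 0], [-0.7000000000000011, 0, 0.3, 0, 0, 0, 0]]
[[-0.6999999999999993, 0, 0.4, 0, 0, 0, 0], [-0.7000000000000011, 0, 0.4, 0, 0, 0, 0], [-0.5999999999999996, 0, 0.5, 0, 0, 0, 0], [-0.5999999999999996, 0, 0.5, 0, 0, 0, 0], [-0.6000000000000014, 0, 0.5, 0, 0, 0, 0]]
[[-0.5, 0, 0.6, 0, 0, 0, 0], [-0.3999999999999986, 0, 0.6, 0, 0, 0, 0], [-0.3000000000000007, 0, 0.7, 0, 0, 0, 0], [-0.3999999999999986, 0, 0.6, 0, 0, 0, 0], [-0.1999999999999993, 0, 0.7, 0, 0, 0, 0]]
[[-0.20000000000000284, 0, 0.6, 0, 0, 0, 0], [-0.09999999999999787, 0, 0.7, 0, 0, 0, 0], [-0.10000000000000142, 0, 0.7, 0, 0, 0, 0], [0.0, 0, 0.7, 0, 0, 0, 0], [0.0, 0, 0.6, 0, 0, 0, 0]]
[[0.10000000000000142, 0, 0.7, 0, 0, 0, 0]]
[-0.068  0.132]
```

Request:
drive_tool([
  [0,0,-2.5,0,0,0,3],
  [4.1,0,0,0,0,0,0],
  [4.1,0,0,0,0,0,0],
  [4.1,0,0,0,0,0,0],
  [4.1,0,0,0,0,0,0],
], newtons=60)

```text
t: 16.65
tcp_pos: [0.5148, 0.3885, 0.247]
eef_rot: [0.688, 0.726, 0.001, 0.001]
wrist_force: [0.5, -0.5, -0.1]
finger_gap: 0.0121
grip_force: 0.0
```

Request:
drive_tool([
  [0,0,0,0,0,0,0],
  [0,0,0,0,0,0,0],
  [0,0,2.8,0,0,0,0],
  [0,0,2.7,0,0,0,0],
  [0,0,0,0,0,0,0],
])

```text
t: 17.15
tcp_pos: [0.5141, 0.3848, 0.1887]
eef_rot: [0.688, 0.725, -0.002, 0.0]
wrist_force: [0.6, -0.5, -0.6]
finger_gap: 0.0001
grip_force: 0.0
```

Request:
drive_tool([
  [0,0,0,0,0,0,0],
])

```text
t: 17.25
tcp_pos: [0.5156, 0.3861, 0.1927]
eef_rot: [0.688, 0.725, 0.001, 0.001]
wrist_force: [0.6, -0.3, 0.4]
finger_gap: -0.0
grip_force: 0.0
```

Request:
drive_tool([
  [-1.4,0,-0.4,0,0,0,0],
  [-0.6,0,-0.7,0,0,0,0],
  [-0.7,0,-0.6,0,0,0,0],
  [-0.8,0,-0.5,0,0,0,0],
  [-0.8,0,-0.5,0,0,0,0],
])

```text
t: 17.75
tcp_pos: [0.5177, 0.3434, 0.2201]
eef_rot: [0.688, 0.726, 0.001, 0.001]
wrist_force: [0.1, 1.2, 1.4]
finger_gap: -0.0001
grip_force: 0.8
```

Request:
drive_tool([
  [-0.8,0,-0.5,0,0,0,0],
  [-0.9,0,-0.3,0,0,0,0],
  [-0.9,0,-0.3,0,0,0,0],
  [-0.9,0,-0.2,0,0,0,0],
  [-0.9,0,-0.2,0,0,0,0],
])

```text
t: 18.25
tcp_pos: [0.5197, 0.2991, 0.234]
eef_rot: [0.688, 0.726, 0.0, 0.001]
wrist_force: [0.7, 0.4, 0.2]
finger_gap: 0.0002
grip_force: 0.3
```

Run:
```python
from h import *
print(np.round(cur(),4)[:3,3], bot.get_state()['wrist_force'])
f=grab('side'); q(f,['keeper_tip']); save(f,'s5.png',(100,200,340,420),2)
f=grab('top'); q(f,['keeper_tip'])
```

```text
[0.5197 0.2991 0.234 ] [0.74070002 0.38420435 0.1826056 ]
keeper_tip place_of 0.57 [0.5221 0.2843 0.2212] [174. 339.]
keeper_tip place_of 0.68 [0.5212 0.2808 0.2261] [123. 169.]
keeper_tip place_of 0.48 [ 0.4064 -0.2553  0.0315] [342. 217.]
keeper_tip place_of 0.18 [ 0.687   0.0789 -0.0024] [222. 120.]
```

View pics/s5.png

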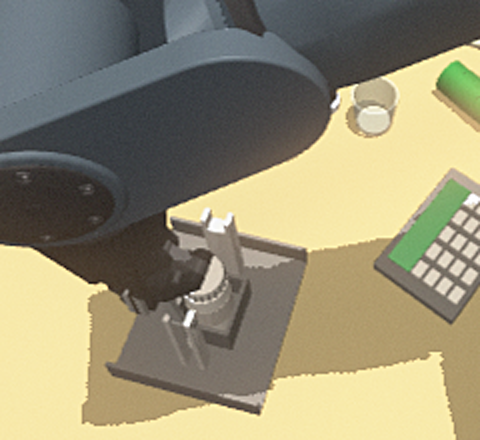

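The keeper is coming up with the fingers: its tip is at about y 0.283, z 0.223, which is close to vertical (hinge lugs at (180,318) in the crop). Continuing the arc.

Request:
drive_tool([
  [-1,0,0,0,0,0,0],
  [-0.8,0,0.1,0,0,0,0],
  [-0.9,0,0.1,0,0,0,0],
  [-0.8,0,0.3,0,0,0,0],
  [-0.7,0,0.3,0,0,0,0],
])

```text
t: 18.95
tcp_pos: [0.5221, 0.2572, 0.2258]
eef_rot: [0.688, 0.726, 0.001, 0.001]
wrist_force: [0.6, 0.9, -0.6]
finger_gap: 0.0001
grip_force: 0.3
```

Request:
drive_tool([
  [-0.7,0,0.4,0,0,0,0],
  [-0.7,0,0.4,0,0,0,0],
  [-0.6,0,0.5,0,0,0,0],
  [-0.6,0,0.5,0,0,0,0],
  [-0.6,0,0.5,0,0,0,0],
])

```text
t: 19.45
tcp_pos: [0.5238, 0.2256, 0.2025]
eef_rot: [0.688, 0.726, 0.001, 0.001]
wrist_force: [0.3, 0.2, 0.8]
finger_gap: 0.0004
grip_force: 0.3
```

Request:
drive_tool([
  [-0.5,0,0.6,0,0,0,0],
  [-0.4,0,0.6,0,0,0,0],
  [-0.3,0,0.7,0,0,0,0],
  [-0.4,0,0.6,0,0,0,0],
  [-0.2,0,0.7,0,0,0,0],
])

```text
t: 19.95
tcp_pos: [0.5249, 0.2078, 0.1705]
eef_rot: [0.688, 0.726, 0.001, 0.001]
wrist_force: [-0.2, -0.5, 0.8]
finger_gap: -0.0001
grip_force: 0.3
```

Run:
```python
from h import *
print(np.round(cur(),4)[:3,3], bot.get_state()['wrist_force'])
for n in ['side','top']:
    f=grab(n); q(f,['keeper_tip','catch'])
```

```text
[0.5249 0.2078 0.1705] [-0.24119325 -0.49755237  0.81102998]
keeper_tip place_of 0.53 [ 0.4355 -0.0509  0.0013] [286. 261.]
catch place_of 0.59 [0.5261 0.1748 0.1069] [209. 312.]
keeper_tip place_of 0.59 [0.5267 0.1667 0.1601] [178. 170.]
keeper_tip place_of 0.33 [ 0.6883  0.078  -0.0019] [222. 120.]
keeper_tip place_of 0.17 [ 0.5129 -0.2651  0.0356] [345. 178.]
catch place_of 0.77 [0.5273 0.1744 0.1115] [179. 172.]
```

Request:
drive_tool([
  [-0.2,0,0.6,0,0,0,0],
  [-0.1,0,0.7,0,0,0,0],
  [-0.1,0,0.7,0,0,0,0],
  [0,0,0.7,0,0,0,0],
  [0,0,0.6,0,0,0,0],
])

```text
t: 20.75
tcp_pos: [0.525, 0.204, 0.1372]
eef_rot: [0.688, 0.726, 0.0, 0.001]
wrist_force: [0.7, -0.3, 0.7]
finger_gap: 0.0
grip_force: 0.3
```

Request:
drive_tool([
  [0,0,0.4,0,0,0,0],
  [0,0,0,0,0,0,0],
])

```text
t: 20.95
tcp_pos: [0.5248, 0.2041, 0.1334]
eef_rot: [0.688, 0.726, 0.0, 0.001]
wrist_force: [-0.2, -0.1, -0.3]
finger_gap: 0.0005
grip_force: 0.0
```

Request:
drive_tool([
  [0,0,0.2,0,0,0,0],
  [0,0,0,0,0,0,0],
])

```text
t: 21.15
tcp_pos: [0.5253, 0.2042, 0.1322]
eef_rot: [0.688, 0.726, 0.001, 0.001]
wrist_force: [-0.0, 0.8, 0.4]
finger_gap: 0.0001
grip_force: 0.0
```

Request:
drive_tool([
  [0,0,0.15,0,0,0,0],
  [0,0,0,0,0,0,0],
])

```text
t: 21.35
tcp_pos: [0.5254, 0.2042, 0.1318]
eef_rot: [0.688, 0.726, 0.001, 0.001]
wrist_force: [-4.4, -1.7, 12.8]
finger_gap: -0.0002
grip_force: 6.0
```

Request:
drive_tool([
  [0,0,-2,0,0,0,0],
  [0,0,-4,0,0,0,0],
  [0,0,-4,0,0,0,0],
  [-4,0,-2,0,0,0,0],
  [-4,0,0,0,0,0,0],
])

```text
t: 21.85
tcp_pos: [0.5302, 0.1241, 0.254]
eef_rot: [0.687, 0.727, 0.003, 0.003]
wrist_force: [0.9, -0.3, -1.1]
finger_gap: -0.0002
grip_force: 0.0
```

Request:
drive_tool([
  [-4,0,0,0,0,0,0],
  [-4,0,0,0,0,0,0],
  [0,0,0,0,0,0,0],
  [0,0,0,0,0,0,0],
])

```text
t: 22.25
tcp_pos: [0.5335, 0.044, 0.2507]
eef_rot: [0.689, 0.725, 0.001, 0.001]
wrist_force: [0.8, 0.1, 0.0]
finger_gap: -0.0002
grip_force: 0.0
```

Run:
```python
from h import *
s=bot.get_state(); print(s['t'],np.round(s['tcp_pos'],4), s['wrist_force'])
b=[]
for n in ['side','top','wrist']:
    f=grab(n); q(f,['keeper_tip','keeper_hinge','pot_a','catch','cup','cap_1','syrup'])
    if n!='wrist': b.append(f['pixels'][:,:,::-1])
s=cv2.resize(b[0][280:400,140:260],(400,400),interpolation=cv2.INTER_CUBIC); t=cv2.resize(b[1][90:240,255:405],(400,400),interpolation=cv2.INTER_CUBIC)
cv2.imwrite('pics/fin.png',np.hstack([s,t]))
```

```text
22.25 [0.5335 0.044  0.2507] [0.77173519 0.13518315 0.00723118]
keeper_tip place_of 0.91 [0.5268 0.1564 0.1032] [213. 304.]
keeper_tip place_of 0.66 [ 0.6163 -0.2656  0.0322] [245. 177.]
keeper_hinge place_of 0.76 [0.5228 0.2723 0.1095] [188. 360.]
pot_a place_of 0.96 [ 0.2142 -0.2541  0.0215] [391. 215.]
pot_a place_of 0.82 [0.5231 0.2201 0.0053] [207. 355.]
pot_a place_of 0.67 [ 0.4107 -0.2578  0.0348] [317. 194.]
pot_a place_of 0.63 [ 0.3669 -0.1317  0.0239] [322. 237.]
pot_a place_of 0.57 [ 0.6142 -0.2682  0.0307] [246. 177.]
catch place_of 0.82 [0.5243 0.175  0.1055] [210. 312.]
cup place_of 0.7 [ 0.4364 -0.0483  0.0017] [286. 262.]
cap_1 place_of 0.68 [ 0.4983 -0.0598  0.0034] [263. 251.]
cap_1 place_of 0.53 [ 5.947e-01 -5.850e-02  4.000e-04] [226. 243.]
keeper_tip place_of 0.39 [0.5279 0.1521 0.1114] [188. 171.]
keeper_tip place_of 0.33 [ 0.4105 -0.2562  0.0323] [342. 216.]
keeper_hinge place_of 0.28 [ 0.6877  0.0794 -0.0021] [221. 120.]
pot_a place_of 0.95 [ 0.3828 -0.4683  0.0219] [419. 225.]
pot_a place_of 0.9 [ 0.4083 -0.254   0.0315] [341. 216.]
pot_a place_of 0.84 [ 0.21
[... 433 characters left out ...]
ace_of 0.32 [0.5263 0.2245 0.009 ] [170. 177.]
cap_1 place_of 0.63 [ 0.5919 -0.0558  0.0014] [269. 153.]
cap_1 place_of 0.47 [ 0.5019 -0.0606 -0.0019] [271. 184.]
syrup place_of 0.54 [6.873e-01 7.840e-02 6.000e-04] [222. 120.]
keeper_tip place_of 0.74 [0.5262 0.1524 0.1055] [280.  70.]
pot_a place_of 0.9 [0.5248 0.2263 0.0031] [282.  10.]
pot_a place_of 0.64 [ 0.3627 -0.1307  0.0234] [143. 309.]
catch place_of 0.83 [0.5312 0.1774 0.1043] [288.  36.]
cup place_of 0.7 [ 0.4381 -0.0561  0.0017] [204. 252.]
cap_1 place_of 0.82 [ 5.883e-01 -5.890e-02 -2.000e-04] [318. 259.]
cap_1 place_of 0.74 [ 5.015e-01 -5.920e-02  3.000e-04] [253. 256.]
syrup place_of 0.74 [ 0.6894  0.0817 -0.0015] [412. 156.]
```

View pics/fin.png

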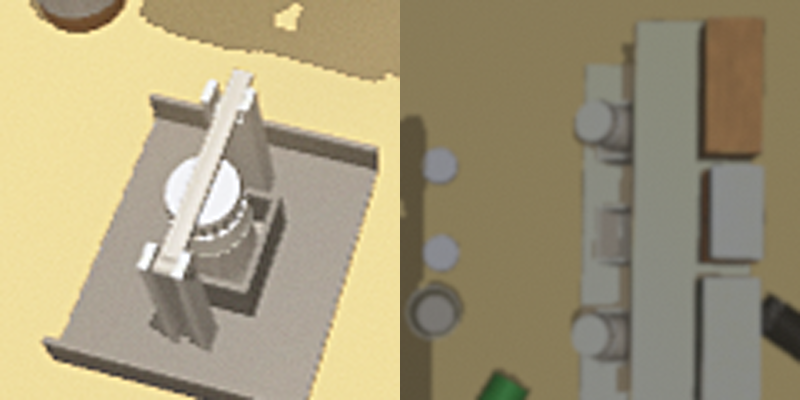

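The keeper lies in the fork over the cap (side crop (205,180)), with its tip at z≈0.107. The two light pots sit in the outer wells at (598,122) and (598,332), the middle well is empty, and the bystanders are in place.

```bash
python3 -c "
from cell import bot
print(bot.sign_off())"
```

```text
the job is handed in; nothing more can be done
None
```

The job is handed in. The full pot, about 4 N and taken from the middle well, stands upright in the bay with the keeper down in its catch; the two lighter pots, which I did not lift, are still home in the outer wells, and nothing else was moved.

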